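Bring a specimen tube under the rail magnifier of the light table

TASK

With the fingertips, gently roll the longer of the two glass specimen tubes across the viewing plate until it lies on and along the black line, without picking it up. Then push the magnifier along its rail until its lens is centred over the middle of that tube. Leave the shorter tube and everything else standing on the plate where it is.

Things in the scene. Friction and masses are not known exactly. Their poses are not given: they have to be found in the camera images.
- viewing_plate: Fixed viewing plate lying on the table: white opal panel in a flush oak border, 300 mm (its x) by 430 mm (its y), 12 mm thick, turned by up to 7 degrees. Origin at the centre of its underside. On its far side, at x = +108 mm and parallel to y, a steel rail 12 mm wide and 8 mm high runs from y = -200 to +200 mm, with 13 mm high end stops.
- line (a point): Point on the plate's flat top, 12 mm straight above the plate's origin, on the black line. The line is 4 mm wide and runs along the plate's y axis at its x = 0, from y = -125 to +175 mm.
- long_tube: The longer specimen tube: clear glass, cork stopper, dark twig inside; 26 mm in diameter, 110 mm long, about 45 g. It lies within 4 degrees of parallel to the line, on its near or its far side. Origin on its axis at mid length, 13 mm above the plate's top; its y axis runs along the tube to the stopper, x and z turn as it rolls. It stops almost at once when no longer pushed.
- short_tube: The shorter specimen tube, of the same make: 20 mm in diameter, 75 mm long, lying parallel on the other side of the line. Origin on its axis at mid length, 10 mm above the plate. To be left alone.
- lens (a point): Centre of the magnifier's round lens, 84 mm over its black ring and 8 mm thick, lying level. This point is 70 mm above the plate's underside, straight above the line (plate x = 0), and moves only along the line with the carriage.
- column (a point): On the axis of the carriage's upright round column (12 mm in diameter), 65 mm above the plate's underside, at plate x = +108 mm and the lens's plate y. The column ends 89 mm above the plate's underside; at 62 to 78 mm it has a black clamp 26 mm (x) by 20 mm (y) with a thin arm to the lens and a small knob on the far side. Carriage block on the rail: 28 by 46 mm, top at 29 mm.
- magnifier (a joint): Travel of the magnifier carriage along the rail in m: 0 at the plate's -y end (lens at plate y = -150 mm), growing towards the plate's +y, up to 0.30. Starts between 0 and 0.05. It slides with about 1.5 N of friction and stays where it is left.
- oil_bottle_a: Small amber oil bottle, 25 mm in diameter and 56 mm high, standing on the plate's near left part. Origin under its centre. To be left alone.
- oil_bottle_b: Another amber oil bottle of the same size, standing on the plate's near right part. Origin under its centre. To be left alone.
- brass_lid: Brass jar lid, 66 mm across and 13 mm high, lying on the plate's far left part. Origin under its centre. To be left alone.
Not all that is in view belongs to the job. What is shaped like the long_tube but red is not meant.

How it is judged (in metres and radians):
On the way, in this order (a step that is already met when the one before it is completed fails the run):
1. the longer tube lies at rest on and along the line (x of long_tube in the frame of viewing_plate between -0.006 and 0.006 m and angle between the y axis of long_tube and the y axis of viewing_plate, either way round below 0.12 rad and linear speed of long_tube below 0.01 m/s), for 0.2 s.
2. the lens is over the middle of the longer tube (horizontal distance between lens and long_tube below 0.015 m), for 0.2 s.
At the end, for the whole second after the job is handed in: The longer tube lies at rest on the plate with its middle within 6 mm of the black line and its axis within 7 degrees of it; the lens stands still with its centre within 15 mm (seen from above) of the tube's middle; the shorter tube is within 15 mm of where it lay (x of long_tube in the frame of viewing_plate between -0.006 and 0.006 m and z of long_tube in the frame of viewing_plate below 0.028 m and angle between the y axis of long_tube and the y axis of viewing_plate, either way round below 0.12 rad and linear speed of long_tube below 0.005 m/s and horizontal distance between lens and long_tube below 0.015 m and velocity of joint magnifier between -0.005 and 0.005 m/s and distance of short_tube from where it was at the start of the episode below 0.015 m); the robot touches nothing.
It fails at once if the longer tube is lifted more than 8 mm off the plate (z of long_tube in the frame of viewing_plate above 0.033 m).
It fails at once if the longer tube falls off the plate (z of long_tube in the frame of viewing_plate below 0.018 m).
It fails at once if the glass tube is pressed harder than 40 N (contact force between long_tube and the arm above 40 N or contact force between long_tube and the fingers above 40 N).
It fails at once if the shorter tube is moved more than 15 mm (distance of short_tube from where it was at the start of the episode above 0.015 m).
It fails at once if an oil bottle or the brass lid is moved more than 15 mm or tipped (distance of any of oil_bottle_a, oil_bottle_b, brass_lid from where it was at the start of the episode above 0.015 m or angle between any of oil_bottle_a, oil_bottle_b's own z axis and vertical above 0.4 rad).
It also fails if it takes over 64 s, if anything falls off the work surface, if the arm or the gripper's body presses on something with over 40 N, if the wrist force passes 120 N, or if a joint passes its speed limit or range.

ROBOT

A 6-joint arm with a two-finger parallel gripper is mounted at the origin on the work surface. World frame = base frame: x ahead of the robot, y to its left, z up, the work surface at z = 0. Lengths are in m, angles in degrees, forces in N, time in s.
With the tool pointing down it reaches from about 0.35 to 0.975 m from the base axis. Payload 17.4 kg.
Tool frame: the origin (TCP) lies at the very end of the fingers, on their centre line; the grasp point (between the pads) lies 19 mm behind it; z points along the fingers, y is the line along which they close (so a half turn about z gives the same grasp; the last joint's range is limited). The gripper opens to 85 mm and grips with 20 to 120 N. Pads are 22 mm wide; open, the fingers measure 114 mm over their backs; the gripper's body (76 mm by 85 mm) begins 54 mm behind the grasp point. The pads swing forward as they close: fully open they stand 13 mm farther back than shut.
Start: joints at [69.912, 6.646, 82.598, -0, 90.757, -2.166], TCP at [0.208, 0.642, 0.231] pointing down, gripper open.
Joint ranges: [-162.19, 162.19], [-47.58, 125.68], [4.15, 143.07], [-65.23, 245.23], [0.69, 171.88], [-170.13, 170.13]. Speed limits (degrees/s): [108.29, 108.29, 127.2, 180, 180, 180].

INTERFACE

Orientations are given as [roll, pitch, yaw] about the fixed x, y, z axes, in that order (R = Rz(yaw) Ry(pitch) Rx(roll)).
In Python, from rig import monitor, viewer, ticket gives the robot as it stands.
- The arm moves only by the shell command python3 -m handwheel 'ROWS' [OPENING]. ROWS is JSON, a list that holds one entry, the list of rows, each a list of 4 numbers: the shift along the tool's x, y, z in mm, then the turn about the tool's z in rad. In form: [[[dx, dy, dz, roll], ...]]. A call has 1 to 8 rows; each row is the pose to reach, as a shift and turn from the pose commanded when the call began, along the tool's axes at that moment; what a row does not reach only later rows make up. A row lasts 1/12 s, in which the tool goes at most 41.7 mm and 7.16 degrees, less where a joint would pass 70% of its speed; a pose out of reach is approached as far as the arm can. A call with a gripper value outside its range is refused whole. OPENING is the finger opening in mm, from 0 to 85.4, set as the call begins (- or left out, the last holds). The fingers move at their own pace and stop on an object; the grip force is fixed at half the most. Time passes only in rows, so rows that repeat a pose let the fingers close. It gives the time, the measured TCP pose, the force, the opening and the grip force at its end, in the units of the state.
- monitor.sense(): the state, without advancing time (a new reading comes with each control period).
- viewer.get_image(name): name is "scene" or "top"; returns a dict with "img" (480x640x3 uint8, red, green, blue), "fx", "fy", "cx", "cy" (pixels), "D" ([k1, k2, p1, p2, k3] as OpenCV has them; the pictures are not rectified), "rvec" (rotation vector, rad) and "tvec" (3), from world to camera coordinates, as OpenCV has them. Camera axes: x right, y down, z forward; pixel columns grow to the right and rows downward; lengths in m; the calibration is good to about 2 mm. A picture is of the moment at which its call begins. There is no depth.
- ticket.hand_in(): hands the job in; it is judged then, once.
Trained networks look in a picture, given as the dict that the camera call returned (one of the last four; its "shot" number tells which), for a name from the list of things; names that differ only in an ending like _2 or _b are one class to them, and where a whole thing is asked for, a point or a joint stands for the part that bears it (a point fixed in the world has none). Each returns a list of dicts, best first, with "p" (0 to 1); they miss things now and then, are a little off and sometimes report something else, mostly with a low value. They report only what shows in the picture. A call takes as long as a camera call. They do not tell look-alikes from the thing itself.
- viewer.look_for(picture, thing): "rect" ([centre column, centre row, width, height] in pixels, round what is visible of it).
- viewer.pinpoint(picture, thing): "pixel" ([row, column] in pixels: a listed point, or the origin of a listed thing).
The state is a dict: "t": time; "joint_positions": joint angles; "qvel": joint speeds; "joint_torque": joint torques, N m; "eef_pos": TCP position; "eef_rot": TCP orientation; "force": force on the tool from outside, world axes, zero at the start; "moment": the same for the moment, N m; "gripper_width": finger opening in m; "grip_force": force on a finger pad.
Only numpy, scipy, OpenCV 4.12 (cv2) and the standard library are available. Lean on these libraries where they do the work, as an engineer would, in place of code of your own. Each camera call takes 0.05 s, during which the arm holds its last target. There are 200 camera calls.

## Working session

There is one attempt and no reset: what is moved stays moved. The work goes in short steps, Python scripts to look and compute and a shell command to move; the robot and the scene stay as the last step left them, time stands still between calls to the robot, and variables do not carry over. Pictures are saved under pics/ and viewed, at most 10 in all, crops included, and the job is handed in when it is done.

```bash
mkdir -p pics; ls; cat > h.py <<'E'
import numpy as np, cv2
from rig import monitor, viewer, ticket
def ray(im,px):  # px=(col,row)
    K=np.array([[im['fx'],0,im['cx']],[0,im['fy'],im['cy']],[0,0,1.]])
    n=cv2.undistortPoints(np.array([[px]],float),K,np.array(im['D'],float)).ravel()
    R=cv2.Rodrigues(np.array(im['rvec'],float))[0]; t=np.array(im['tvec'],float).ravel()
    return -R.T@t, R.T@np.array([n[0],n[1],1])
def at_z(im,px,z):
    o,d=ray(im,px); return o+d*(z-o[2])/d[2]
def proj(im,P):
    K=np.array([[im['fx'],0,im['cx']],[0,im['fy'],im['cy']],[0,0,1.]])
    return cv2.projectPoints(np.array(P,float).reshape(-1,1,3),np.array(im['rvec'],float),np.array(im['tvec'],float),K,np.array(im['D'],float))[0].reshape(-1,2)
E
python3 - <<'E'
from h import *
H={'viewing_plate':0,'line':.012,'long_tube':.025,'short_tube':.022,'lens':.07,'column':.065,'oil_bottle_a':.012,'brass_lid':.012}
print(monitor.sense())
for c in ('top','scene'):
    im=viewer.get_image(c); cv2.imwrite(f'pics/{c}0.png',im['img'][:,:,::-1])
    print(c,'cam at',ray(im,(320,240))[0].round(3))
    for n,z in H.items():
        for d in viewer.pinpoint(im,n)[:4]:
            r,q=d['pixel']; print(n,round(d['p'],2),'col,row',round(q),round(r),at_z(im,(q,r),z).round(4))
E
```

```text
pics
{'t': 0.0, 'joint_positions': array([ 6.99124798e+01,  6.67583896e+00,  8.26349860e+01, -2.65613891e-05,
        9.07560276e+01, -2.16460125e+00]), 'qvel': array([-0.09916446,  0.00442447, -0.00894148,  0.09177233,  0.04263398,
        0.04055886]), 'joint_torque': array([-1.80139061e-03, -7.31991577e+01, -6.32486200e+01, -2.57194961e-04,
        6.51241920e-03, -1.99315996e-04]), 'eef_pos': array([0.20765589, 0.64207471, 0.23055023]), 'eef_rot': array([-1.79933194e+02, -2.49850792e-03,  1.62077079e+02]), 'force': array([ 0.57534048, -0.24484435, -0.14684115]), 'moment': array([ 0.02034672,  0.01640248, -0.02940666]), 'grip_force': 0.0, 'gripper_width': 0.08544539162721669}
top cam at [0.461 0.092 1.055]
viewing_plate 0.59 col,row 376 206 [0.5527 0.0243 0.    ]
line 0.7 col,row 380 204 [0.5547 0.0191 0.012 ]
line 0.49 col,row 440 202 [ 0.5588 -0.0902  0.012 ]
long_tube 0.97 col,row 191 226 [0.5142 0.3576 0.025 ]
long_tube 0.97 col,row 207 329 [0.3303 0.3285 0.025 ]
long_tube 0.83 col,row 358 177 [0.6013 0.0582 0.025 ]
long_tube 0.81 col,row 205 148 [0.6545 0.3341 0.025 ]
short_t
[... 586 characters left out ...]
0.66 col,row 409 203 [0.5296 0.3446 0.025 ]
long_tube 0.61 col,row 461 243 [0.6611 0.3259 0.025 ]
long_tube 0.56 col,row 328 168 [0.3444 0.3158 0.025 ]
short_tube 0.63 col,row 262 278 [0.4867 0.0282 0.022 ]
lens 0.6 col,row 230 316 [ 0.5503 -0.0774  0.07  ]
column 0.9 col,row 275 367 [ 0.6563 -0.0841  0.065 ]
column 0.46 col,row 322 303 [0.6185 0.0348 0.065 ]
column 0.19 col,row 287 310 [ 0.5942 -0.0101  0.065 ]
oil_bottle_a 0.92 col,row 171 307 [ 0.4302 -0.1106  0.012 ]
oil_bottle_a 0.74 col,row 275 368 [ 0.6282 -0.0641  0.012 ]
oil_bottle_a 0.56 col,row 328 219 [0.4459 0.2153 0.012 ]
brass_lid 0.75 col,row 381 263 [0.5897 0.1994 0.012 ]
brass_lid 0.38 col,row 322 305 [0.5888 0.064  0.012 ]
```

```bash
python3 - <<'E'
import cv2
i=cv2.imread('pics/top0.png'); cv2.imwrite('pics/top0c.png',cv2.resize(i[110:310,230:500],None,fx=2.9,fy=2.9,interpolation=cv2.INTER_CUBIC))
E
```

```text
(no output)
```

View pics/top0.png

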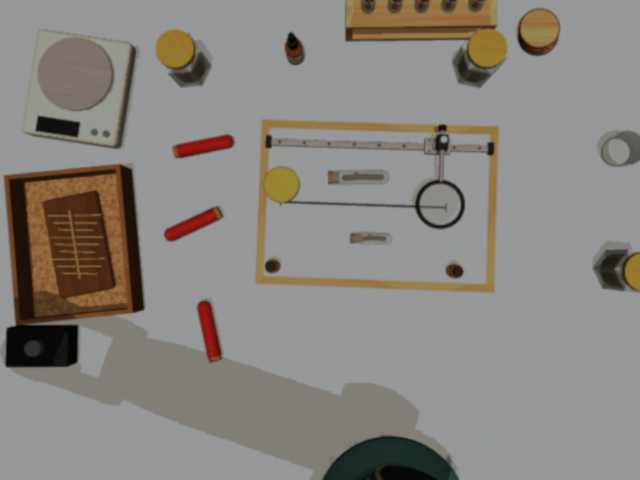

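View pics/top0c.png

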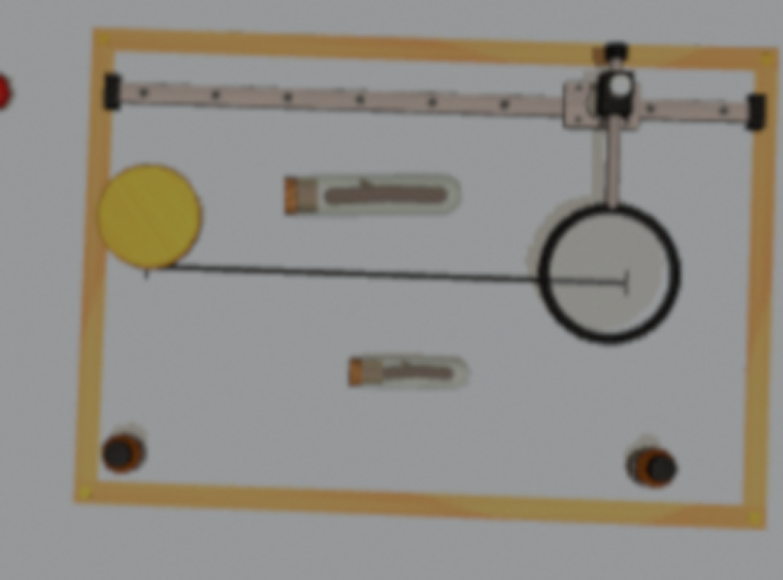

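Candidates (col,row in top image): the red tubes (203,146), (193,224) and (209,330) are excluded. The clear short tube is at (371,238). The clear long tube at (358,177), on the far side of the line, is the one I want, and the crop confirms it: cork, twig, longer than the other. The lens is at (440,204) and the column at (443,141).

```bash
cat >> h.py <<'E'
def plate():
    return np.load('plate.npy')  # ox,oy,yaw
def to_plate(p):
    ox,oy,a=plate(); c,s=np.cos(a),np.sin(a); d=np.array(p[:2])-[ox,oy]
    return np.array([c*d[0]+s*d[1],-s*d[0]+c*d[1]])
def to_world(p):
    ox,oy,a=plate(); c,s=np.cos(a),np.sin(a); return np.array([ox+c*p[0]-s*p[1],oy+s*p[0]+c*p[1]])
E
python3 - <<'E'
from h import *
from scipy.optimize import least_squares
im=viewer.get_image('top')
f=lambda u,v:(230+u/2.9,110+v/2.9)
obs=[((95,28),(.15,.215)),((777,48),(.15,-.215)),((765,527),(-.15,-.215)),((75,502),(-.15,.215)),((626,282),(0,-.125)),((147,268),(0,.175))]
W=np.array([at_z(im,f(*u),.012)[:2] for u,_ in obs]);M=np.array([m for _,m in obs])
def r(q):
    c,s=np.cos(q[2]),np.sin(q[2]); return (M@np.array([[c,s],[-s,c]])+q[:2]-W).ravel()
q=least_squares(r,[.55,.02,0]).x; np.save('plate.npy',q); print('plate',q[:2],np.degrees(q[2]),(r(q)*1e3).round(1))
pts={'tube cork end':((285,195),.025),'tube round end':((460,195),.025),'short c':((349,371),.022),'short r':((468,374),.022),'lens':((610,273),.074),'column top':((615,88),.089),'lid':((150,216),.025)}
for n,(u,z) in pts.items():
    w=at_z(im,f(*u),z); print(n,w.round(4),'plate mm',(to_plate(w)*1e3).round(1))
for c in ('top','scene'):
    im=viewer.get_image(c)
    for n,z in (('long_tube',.025),('lens',.07),('column',.065),('line',.012)):
        for d in viewer.pinpoint(im,n)[:3]:
            a,b=d['pixel'];print(c,n,round(d['p'],2),(to_plate(at_z(im,(b,a),z))*1e3).round(1))
E
```

```text
plate [0.55265786 0.02400715] -1.9924130614345499 [ 0.6  1.9  0.8 -1.4 -1.3 -1.4 -1.1  1.  -0.1 -0.4  1.   0.3]
tube cork end [0.6018 0.1117 0.025 ] plate mm [46.  89.4]
tube round end [0.6014 0.0035 0.025 ] plate mm [ 49.5 -18.8]
short c [0.4927 0.0722 0.022 ] plate mm [-61.6  46.1]
short r [ 0.4908 -0.0013  0.022 ] plate mm [-60.9 -27.4]
lens [ 0.5485 -0.0798  0.074 ] plate mm [  -0.5 -103.9]
column top [ 0.6545 -0.0806  0.089 ] plate mm [ 105.5 -101. ]
lid [0.5889 0.1955 0.025 ] plate mm [ 30.2 172.7]
top long_tube 0.79 [ 88.8 309.6]
top long_tube 0.75 [-227.7  292.2]
top long_tube 0.72 [-46.8 332.9]
top lens 0.79 [  4.4 -99.9]
top column 0.75 [ 110.5 -106.1]
top line 0.82 [ 0.6 -4.6]
top line 0.32 [-110.   178.9]
scene long_tube 0.95 [45.8 37.7]
scene long_tube 0.82 [100.8 307.3]
scene long_tube 0.75 [-39.7 320. ]
scene lens 0.61 [   0.2 -104.8]
scene column 0.91 [ 105.6 -106.2]
scene line 0.59 [-3.6  0.3]
scene line 0.15 [ 78.5 -84.7]
```

```bash
cat >> h.py <<'E'
from scipy.spatial.transform import Rotation as Ro
def shift(px,py,z,yaw=None):  # target in plate coords mm, world z
    s=monitor.sense(); R=Ro.from_euler('xyz',s['eef_rot'],degrees=True).as_matrix()
    w=np.r_[to_world([px/1e3,py/1e3]),z]; d=R.T@(w-s['eef_pos'])*1e3
    tgt=np.degrees(plate()[2])+180; dy=(tgt-s['eef_rot'][2]+180)%360-180
    print('shift',d.round(1),'roll',round(-np.radians(dy),3),'| t',round(s['t'],2),'now plate',(to_plate(s['eef_pos'])*1e3).round(1),'z',round(s['eef_pos'][2],4),'F',s['force'].round(1),'w',round(s['gripper_width'],4))
E
python3 -c "
from h import *
shift(83,36,.15)"
```

```text
shift [-588.4 -424.7   81.3] roll -0.278 | t 1.45 now plate [-366.2  605.9] z 0.2313 F [-0.3  0.  -0.6] w 0.0855
```

```bash
python3 -m handwheel '[[[-588,-425,40,-0.278],[-588,-425,40,-0.278],[-588,-425,40,-0.278],[-588,-425,40,-0.278],[-588,-425,40,-0.278],[-588,-425,40,-0.278],[-588,-425,40,-0.278],[-588,-425,40,-0.278]]]' 40
python3 -c "
from h import *
shift(83,36,.15)"
```

```text
t: 2.12
eef_pos: [0.4051, 0.372, 0.2131]
eef_rot: [180.0, 0.0, 178.0]
force: [0.9, 1.0, -0.7]
gripper_width: 0.04
grip_force: 0.0
shift [-242.5 -306.7   63.1] roll 0.0 | t 2.12 now plate [-159.6  342.6] z 0.2131 F [ 0.9  1.  -0.7] w 0.04
```

```bash
python3 -m handwheel '[[[-240,-305,30,0],[-240,-305,30,0],[-240,-305,30,0],[-240,-305,30,0],[-240,-305,30,0],[-240,-305,30,0],[-240,-305,30,0],[-240,-305,30,0]]]'
python3 -m handwheel '[[[0,0,0,0]]]'
python3 -c "
from h import *
shift(83,36,.15)"
```

```text
t: 2.78
eef_pos: [0.6016, 0.1035, 0.1873]
eef_rot: [180.0, 0.0, 178.0]
force: [-0.5, 0.7, 0.6]
gripper_width: 0.0406
grip_force: 0.0
t: 2.87
eef_pos: [0.6032, 0.1004, 0.1861]
eef_rot: [-179.9, -0.0, 177.8]
force: [1.4, 1.5, -0.8]
gripper_width: 0.0402
grip_force: 0.0
shift [-35.3 -41.9  36.1] roll -0.004 | t 2.87 now plate [47.9 78.1] z 0.1861 F [ 1.4  1.5 -0.8] w 0.0402
```

```bash
python3 -m handwheel '[[[-35,-42,0,0],[-35,-42,0,0],[-35,-42,36,0],[-35,-42,70,0],[-35,-42,106,0],[-35,-42,106,0],[-35,-42,106,0]]]'
python3 - <<'E'
from h import *
shift(83,36,.016)
im=viewer.get_image('scene');cv2.imwrite('pics/s1.png',cv2.resize(im['img'][200:420,160:460,::-1],None,fx=2.6,fy=2.6))
E
```

```text
t: 3.45
eef_pos: [0.6334, 0.0624, 0.0804]
eef_rot: [-180.0, -0.2, 178.0]
force: [1.1, 0.4, 0.8]
gripper_width: 0.0404
grip_force: 0.0
shift [-3.8 -5.2 64.4] roll -0.0 | t 3.45 now plate [79.4 41.2] z 0.0804 F [1.1 0.4 0.8] w 0.0404
```

View pics/s1.png

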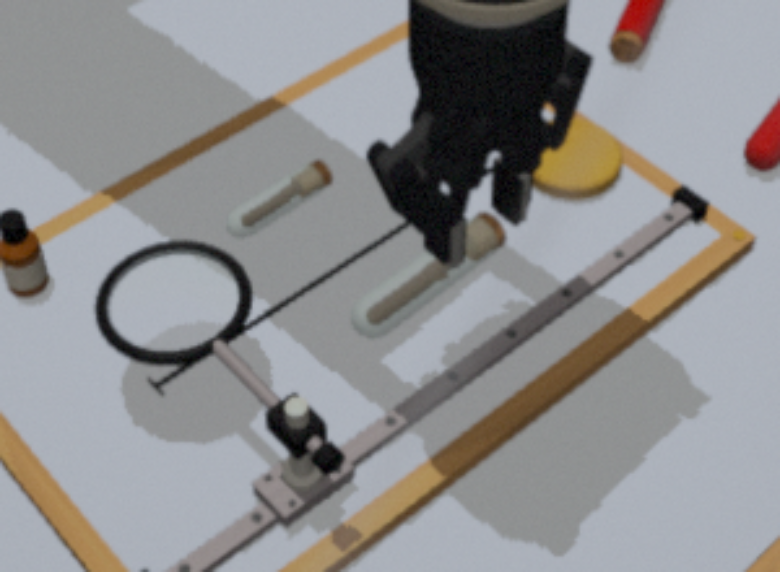

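The gripper hangs above the far side of the long tube, fingers straddling along it. The lens ring is clear of it at (175,300) in the crop. Next I descend behind the tube.

```bash
python3 -m handwheel '[[[0,0,0,0],[0,0,0,0]]]'; python3 -c "
from h import *
shift(83,36,.016)"
```

```text
t: 3.67
eef_pos: [0.6353, 0.0625, 0.0841]
eef_rot: [180.0, 0.2, 178.0]
force: [-0.5, -0.5, 0.4]
gripper_width: 0.0399
grip_force: 0.0
shift [-1.5 -5.4 68.1] roll 0.0 | t 3.67 now plate [81.3 41.4] z 0.0841 F [-0.5 -0.5  0.4] w 0.0399
```

```bash
python3 -m handwheel '[[[-2,-5,20,0],[-2,-5,35,0],[-2,-5,45,0],[-2,-5,52,0],[-2,-5,57,0],[-2,-5,60,0],[-2,-5,60,0],[-2,-5,60,0]]]'; python3 -c "
from h import *
shift(83,36,.016)
shift(83,36,.016)"; python3 -m handwheel '[[[0,0,0,0]]]'; python3 -c "
from h import *
shift(83,36,.016)"
```

```text
t: 4.33
eef_pos: [0.6362, 0.0574, 0.0217]
eef_rot: [180.0, 0.0, 178.0]
force: [0.7, -0.5, 0.6]
gripper_width: 0.0402
grip_force: 0.0
shift [-0.6 -0.3  5.7] roll 0.0 | t 4.33 now plate [82.4 36.3] z 0.0217 F [ 0.7 -0.5  0.6] w 0.0402
shift [-0.6 -0.3  5.7] roll 0.0 | t 4.33 now plate [82.4 36.3] z 0.0217 F [ 0.7 -0.5  0.6] w 0.0402
t: 4.42
eef_pos: [0.6363, 0.0574, 0.0219]
eef_rot: [180.0, 0.0, 178.0]
force: [-0.8, -0.4, 0.3]
gripper_width: 0.0403
grip_force: 0.0
shift [-0.5 -0.2  5.9] roll 0.0 | t 4.42 now plate [82.5 36.2] z 0.0219 F [-0.8 -0.4  0.3] w 0.0403
```

```bash
python3 -m handwheel '[[[0,0,3,0],[0,0,5,0],[2,0,5,0],[5,0,5,0],[8,0,5,0],[11,0,5,0],[14,0,5,0],[17,0,5,0]]]'; python3 -m handwheel '[[[3,0,0,0],[6,0,0,0],[9,0,0,0],[12,0,0,0],[15,0,0,0],[18,0,0,0],[20,0,0,0],[20,0,0,0]]]'
python3 - <<'E'
from h import *
shift(24,36,.017)
im=viewer.get_image('scene');cv2.imwrite('pics/s2.png',cv2.resize(im['img'][220:370,190:400,::-1],None,fx=3.6,fy=3.6))
E
```

```text
t: 5.08
eef_pos: [0.6187, 0.0579, 0.0164]
eef_rot: [180.0, 0.0, 178.0]
force: [-0.4, -0.7, -0.2]
gripper_width: 0.0399
grip_force: 0.0
t: 5.75
eef_pos: [0.5987, 0.0586, 0.0163]
eef_rot: [-180.0, -0.0, 178.0]
force: [0.6, -0.6, 0.8]
gripper_width: 0.04
grip_force: 0.0
shift [20.8 -0.2 -0.7] roll 0.0 | t 5.75 now plate [44.8 36.2] z 0.0163 F [ 0.6 -0.6  0.8] w 0.04
```

View pics/s2.png

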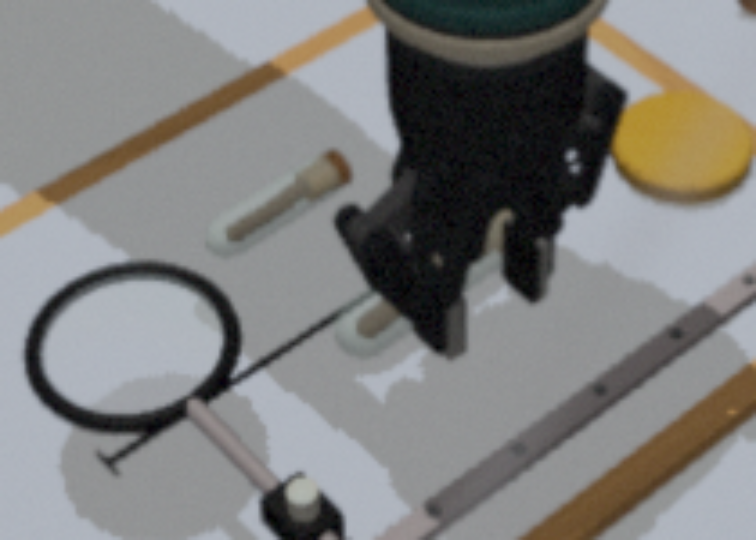

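The fingers stand against the tube's far side and it has rolled towards the line; its round end is at (355,330). I push 17 mm more, then back off to measure.

```bash
python3 -m handwheel '[[[3,0,0,0],[6,0,0,0],[9,0,0,0],[12,0,0,0],[15,0,0,0],[17,0,0,0],[17,0,0,0],[17,0,0,0]]]'
python3 - <<'E'
from h import *
shift(24,36,.017)
im=viewer.get_image('scene');cv2.imwrite('pics/s3.png',cv2.resize(im['img'][220:370,190:400,::-1],None,fx=3.6,fy=3.6))
for d in viewer.pinpoint(im,'long_tube')[:2]:
    a,b=d['pixel'];print(round(d['p'],2),b,a,(to_plate(at_z(im,(b,a),.025))*1e3).round(1))
im=viewer.get_image('top')
for d in viewer.pinpoint(im,'long_tube')[:4]:
    a,b=d['pixel'];print(round(d['p'],2),b,a,(to_plate(at_z(im,(b,a),.025))*1e3).round(1))
E
```

```text
t: 6.47
eef_pos: [0.582, 0.0592, 0.0163]
eef_rot: [180.0, 0.0, 178.0]
force: [0.3, 0.8, -0.6]
gripper_width: 0.0403
grip_force: 0.0
shift [ 4.1 -0.2 -0.7] roll -0.0 | t 6.47 now plate [28.1 36.2] z 0.0163 F [ 0.3  0.8 -0.6] w 0.0403
0.95 406.8 202.0 [-39.7 319.7]
0.71 303.2 288.0 [-2.9 35.6]
0.79 202.6 148.8 [ 90.  317.8]
0.78 358.9 203.2 [ 1.1 32.9]
0.73 207.8 328.7 [-232.   294.5]
0.56 188.8 225.3 [-48.9 336.8]
```

View pics/s3.png

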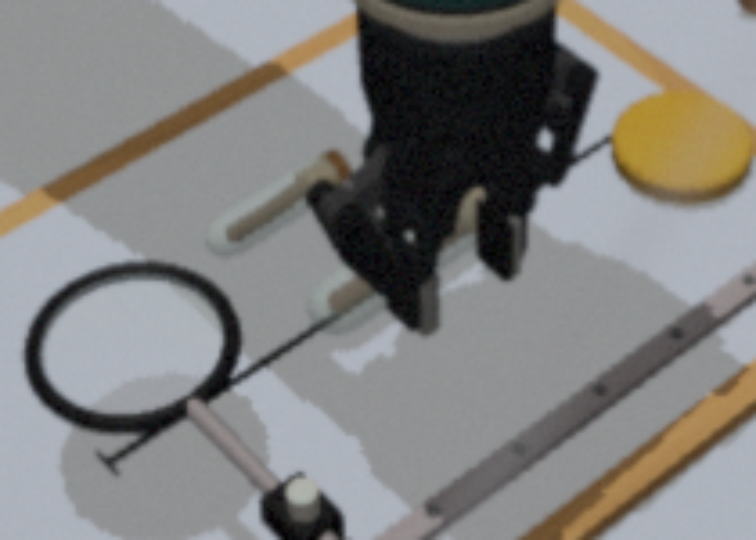

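```bash
python3 -m handwheel '[[[-4,0,0,0],[-12,0,0,0],[-30,0,0,0],[-40,0,-30,0],[-50,0,-70,0],[-60,0,-110,0],[-70,-40,-110,0],[-80,-80,-110,0]]]' 0
python3 -m handwheel '[[[0,-40,0,0],[0,-80,0,0],[0,-100,0,0],[0,-100,0,0],[0,-100,0,0]]]'
python3 - <<'E'
from h import *
shift(108,-142,.045)
for c in('scene','top'):
    im=viewer.get_image(c);cv2.imwrite(f'pics/{c}4.png',im['img'][:,:,::-1])
    for n,z in (('long_tube',.025),('lens',.07),('column',.065),('line',.012)):
        for d in viewer.pinpoint(im,n)[:4]:
            a,b=d['pixel'];p=to_plate(at_z(im,(b,a),z))*1e3
            if abs(p[1])<200: print(c,n,round(d['p'],2),b,a,p.round(1))
    if c=='top': cv2.imwrite('pics/t4c.png',cv2.resize(im['img'][110:310,230:500,::-1],None,fx=2.9,fy=2.9,interpolation=cv2.INTER_CUBIC))
E
```

```text
t: 7.33
eef_pos: [0.6615, -0.0234, 0.1297]
eef_rot: [-180.0, 0.3, 178.2]
force: [0.3, 0.9, -0.8]
gripper_width: 0.0001
grip_force: 0.0
t: 7.75
eef_pos: [0.6561, -0.1248, 0.1261]
eef_rot: [180.0, -0.0, 177.9]
force: [-0.0, 0.3, -0.0]
gripper_width: -0.0002
grip_force: 0.0
shift [ 0.6  3.1 81.1] roll -0.002 | t 7.75 now plate [ 108.6 -145.1] z 0.1261 F [-0.   0.3 -0. ] w -0.0002
scene long_tube 0.59 300.8 290.0 [-2.1 30. ]
scene lens 0.89 228.2 316.1 [   0.5 -103.1]
scene column 0.98 274.0 371.9 [ 111.8 -110. ]
scene line 0.73 288.5 310.9 [ 9.2 -4.7]
scene line 0.71 286.9 306.5 [ 0.7 -1. ]
top long_tube 0.97 358.4 204.4 [-1.1 33.7]
top lens 0.58 440.5 202.1 [   3.3 -104.7]
top column 0.61 444.5 140.6 [ 110.1 -109.3]
top line 0.61 378.1 207.9 [-5.1 -2.6]
```

View pics/t4c.png

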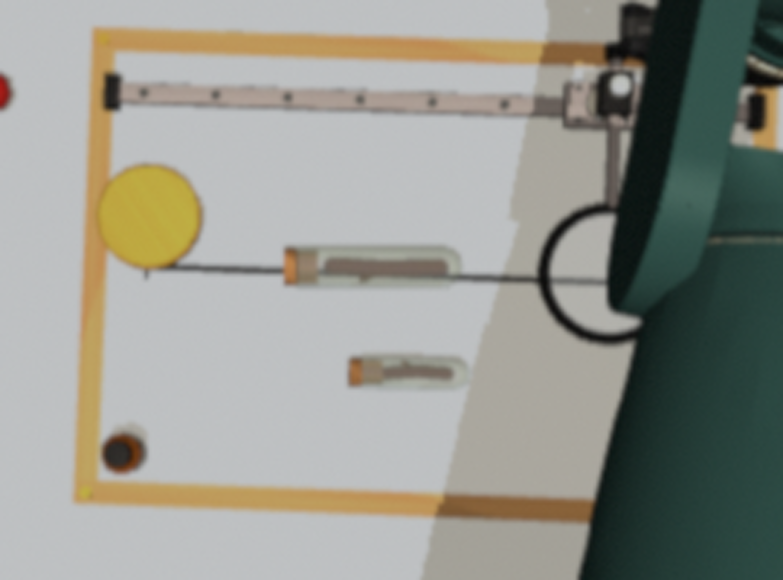

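The long tube now lies on the line, cork at (290,266) and round end at (460,268); the line's ends show at (275,270) and (465,277). The lens is at (608,273), unmoved. I'll compute the offset directly against the line, with sharper edges.

```bash
python3 - <<'E'
from h import *
im=viewer.get_image('top');g=cv2.resize(im['img'][110:310,230:500],None,fx=2.9,fy=2.9,interpolation=cv2.INTER_CUBIC).astype(float)
gr=g.mean(2)
def dark(u,lo,hi):
    c=gr[lo:hi,u-2:u+3].mean(1); w=np.clip(c.max()-20-c,0,None); return (w*np.arange(lo,hi)).sum()/w.sum()
f=lambda u,v:((u+.5)/2.9-.5+230,(v+.5)/2.9-.5+110)
L=[]
for u in list(range(200,275,10))+list(range(475,520,6)):
    L.append(to_plate(at_z(im,f(u,dark(u,258,292)),.012))*1e3)
L=np.array(L);k=np.polyfit(L[:,1],L[:,0],1);print('line fit',k,np.abs(np.polyval(k,L[:,1])-L[:,0]).max())
# cork centroid by colour, and twig
m=(g[:,:,0]-g[:,:,2]>40);m[:235]=0;m[300:]=0;m[:,:278]=0;m[:,302:]=0
v,u=np.nonzero(m);print('cork px',u.mean(),v.mean(),v.min(),v.max(),u.min())
for n,p in (('cork',(u.mean(),(v.min()+v.max())/2)),):
    w=to_plate(at_z(im,f(*p),.025))*1e3;print(n,w,'off line',w[0]-np.polyval(k,w[1]))
# glass body: edges at columns by gradient
for uu in (320,350,390,430):
    c=cv2.GaussianBlur(gr[:,uu-4:uu+5].mean(1).reshape(-1,1),(1,5),0).ravel()
    print(uu,c[236:300:2].round(0).astype(int).tolist())
E
python3 - <<'E'
import cv2
i=cv2.imread('pics/top4.png');cv2.imwrite('pics/t4d.png',cv2.resize(i[190:216,310:400],None,fx=8,fy=8,interpolation=cv2.INTER_CUBIC))
E
```

```text
line fit [0.00201376 0.43111024] 0.14107560511713535
cork px 291.21259842519686 266.6377952755906 249 283 283
cork [ 2.63854198 84.61806735] off line 2.037030916442678
320 [191, 191, 191, 185, 174, 159, 149, 147, 150, 154, 157, 158, 157, 155, 151, 144, 133, 121, 116, 122, 134, 145, 151, 153, 156, 163, 173, 183, 189, 191, 192, 192]
350 [191, 192, 191, 185, 174, 161, 152, 153, 157, 156, 146, 130, 114, 106, 104, 104, 103, 102, 102, 111, 129, 147, 158, 160, 160, 165, 174, 184, 190, 192, 192, 192]
390 [192, 192, 191, 185, 173, 159, 150, 151, 156, 161, 160, 150, 132, 114, 105, 104, 104, 103, 102, 107, 119, 135, 148, 155, 159, 165, 174, 184, 190, 192, 192, 192]
430 [192, 192, 190, 184, 173, 158, 148, 149, 154, 156, 151, 139, 122, 109, 104, 104, 104, 102, 100, 100, 106, 121, 139, 153, 160, 167, 176, 185, 190, 192, 192, 192]
```

View pics/t4d.png

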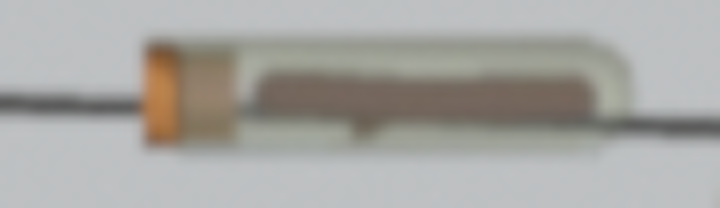

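```bash
python3 -m handwheel '[[[0,40,0,0],[10,80,0,0],[30,120,0,0],[50,160,0,0],[57,178,0,0],[57,178,0,0],[57,178,0,0],[57,178,0,0]]]' 40
python3 -m handwheel '[[[0,0,0,0],[0,0,0,0]]]'
python3 -c "
from h import *
shift(50,34,.017)"
```

```text
t: 8.97
eef_pos: [0.6052, 0.0561, 0.1264]
eef_rot: [-180.0, 0.0, 178.0]
force: [0.0, -0.5, 0.3]
gripper_width: 0.0401
grip_force: 0.0
t: 9.13
eef_pos: [0.6053, 0.0554, 0.1262]
eef_rot: [-180.0, -0.0, 177.9]
force: [-0.4, -0.6, 0.4]
gripper_width: 0.0398
grip_force: 0.0
shift [  1.5   0.8 109.2] roll -0.001 | t 9.13 now plate [51.5 33.2] z 0.1262 F [-0.4 -0.6  0.4] w 0.0398
```

```bash
python3 -m handwheel '[[[1,0,30,0],[1,0,60,0],[1,0,85,0],[1,0,98,0],[1,0,105,0],[1,0,109,0],[1,0,109,0],[1,0,109,0]]]'
python3 -m handwheel '[[[4,0,0,0],[8,0,0,0],[12,0,0,0],[16,0,0,0],[19,0,0,0],[22,0,0,0],[24,0,0,0],[25.5,0,0,0]]]'
python3 -m handwheel '[[[0.5,0,0,0],[0.5,0,0,0],[0.5,0,0,0]]]'
python3 -c "
from h import *
shift(24.5,34,.017)"
```

```text
t: 9.8
eef_pos: [0.6047, 0.0563, 0.0186]
eef_rot: [180.0, 0.1, 178.0]
force: [0.7, -0.5, 0.5]
gripper_width: 0.04
grip_force: 0.0
t: 10.47
eef_pos: [0.5782, 0.0573, 0.0173]
eef_rot: [180.0, 0.0, 178.0]
force: [1.8, 0.6, -0.3]
gripper_width: 0.0401
grip_force: 0.1
t: 10.72
eef_pos: [0.5781, 0.0573, 0.0173]
eef_rot: [-180.0, 0.0, 178.0]
force: [0.8, 0.3, 0.1]
gripper_width: 0.0396
grip_force: 0.0
shift [-0.3 -0.2  0.3] roll -0.0 | t 10.72 now plate [24.2 34.2] z 0.0173 F [0.8 0.3 0.1] w 0.0396
```

Back off, go over to the magnifier's -y side with the fingers shut, then measure again.

```bash
python3 -m handwheel '[[[-3,0,0,0],[-10,0,0,0],[-26,0,0,0],[-30,0,-35,0],[-40,0,-75,0],[-60,0,-110,0],[-75,-35,-110,0],[-84,-75,-110,0]]]' 0
python3 -m handwheel '[[[0,-40,0,0],[0,-80,0,0],[0,-104,0,0],[0,-104,0,0],[0,-104,0,0],[0,-104,0,0]]]'
python3 - <<'E'
from h import *
shift(108,-144,.045)
im=viewer.get_image('top');g=cv2.resize(im['img'][110:310,230:500],None,fx=2.9,fy=2.9,interpolation=cv2.INTER_CUBIC).astype(float)
gr=g.mean(2)
f=lambda u,v:((u+.5)/2.9-.5+230,(v+.5)/2.9-.5+110)
for uu in (320,350,390,430):
    c=cv2.GaussianBlur(gr[:,uu-4:uu+5].mean(1).reshape(-1,1),(1,5),0).ravel()
    idx=[v for v in range(225,310) if c[v]<174]; v=(idx[0]+idx[-1])/2
    w=to_plate(at_z(im,f(uu,v),.025))*1e3; print(uu,v,w.round(1),'off line',(w[0]-.43-.002*w[1]).round(1))
row=gr[int(v)-12:int(v)+13].mean(0)
idx=[u for u in range(250,500) if row[u]<180];print('ends',[(to_plate(at_z(im,f(u,v),.025))*1e3).round(1) for u in (idx[0],idx[-1])])
for c in('scene','top'):
    im=viewer.get_image(c)
    for n,z in (('long_tube',.025),('lens',.07),('column',.065)):
        for d in viewer.pinpoint(im,n)[:4]:
            a,b=d['pixel'];p=to_plate(at_z(im,(b,a),z))*1e3
            if abs(p[1])<200: print(c,n,round(d['p'],2),b,a,p.round(1))
E
```

```text
t: 11.38
eef_pos: [0.6622, -0.02, 0.1302]
eef_rot: [180.0, 0.3, 178.2]
force: [0.5, 0.5, -0.7]
gripper_width: 0.0004
grip_force: 0.0
t: 11.88
eef_pos: [0.656, -0.1243, 0.1271]
eef_rot: [180.0, -0.0, 178.0]
force: [-0.4, 0.4, 0.7]
gripper_width: -0.0002
grip_force: 0.0
shift [ 0.5  0.6 82.1] roll -0.0 | t 11.88 now plate [ 108.5 -144.6] z 0.1271 F [-0.4  0.4  0.7] w -0.0002
320 270.5 [ 0.4 66.7] off line -0.1
350 270.5 [ 1.  48.2] off line 0.5
390 270.0 [ 2.2 23.5] off line 1.7
430 271.0 [ 2.4 -1.2] off line 1.9
ends [array([ -1.3, 110. ]), array([  3.7, -43.6])]
scene long_tube 0.73 275.8 369.5 [ 87.7 -90.9]
scene lens 0.84 231.3 317.4 [   5.2 -101.2]
scene column 0.61 273.8 369.9 [ 109.2 -108.3]
top long_tube 0.82 360.3 204.5 [-1.2 30.3]
top lens 0.67 440.1 200.9 [   5.4 -104. ]
top column 0.76 443.2 141.7 [ 108.1 -107.1]
```

Tube is within about 1–2 mm of the line, its middle at plate y ≈ 35; the lens is at about -104. I now descend and push the clamp from -y.

```bash
python3 -m handwheel '[[[0,0,30,0],[0,0,55,0],[0,0,70,0],[0,0,78,0],[0,0,82,0],[0,0,82,0],[0,0,82,0]]]'
python3 -m handwheel '[[[0,3,0,0],[0,6,0,0],[0,9,0,0],[0,12,0,0],[0,16,0,0],[0,20,0,0],[0,24,0,0],[0,28,0,0]]]'
python3 -m handwheel '[[[0,4,0,0],[0,8,0,0],[0,12,0,0],[0,16,0,0],[0,20,0,0],[0,24,0,0],[0,27,0,0],[0,28,0,0]]]'
python3 - <<'E'
from h import *
shift(108,10,.045)
im=viewer.get_image('scene');cv2.imwrite('pics/s5.png',im['img'][180:440,140:500,::-1].repeat(2,0).repeat(2,1))
for n,z in (('lens',.07),('column',.065)):
    for d in viewer.pinpoint(im,n)[:2]:
        a,b=d['pixel'];print(n,round(d['p'],2),(to_plate(at_z(im,(b,a),z))*1e3).round(1))
E
```

```text
t: 12.92
eef_pos: [0.6563, -0.1246, 0.0464]
eef_rot: [-180.0, 0.1, 178.0]
force: [-0.4, -0.5, 0.7]
gripper_width: -0.0002
grip_force: 0.0
t: 13.58
eef_pos: [0.6569, -0.0961, 0.0456]
eef_rot: [-180.0, 0.0, 178.0]
force: [0.2, -1.9, 4.3]
gripper_width: 0.0002
grip_force: 2.0
t: 14.25
eef_pos: [0.6578, -0.0679, 0.0454]
eef_rot: [180.0, 0.0, 178.0]
force: [2.2, -1.6, 5.0]
gripper_width: -0.0004
grip_force: 2.6
shift [ 0.3 98.2  0.5] roll 0.0 | t 14.25 now plate [108.3 -88.2] z 0.0454 F [ 2.2 -1.6  5. ] w -0.0004
lens 0.6 [25.5  5.7]
lens 0.59 [ -1.7 -53. ]
column 0.82 [107.9 -61.8]
```

View pics/s5.png

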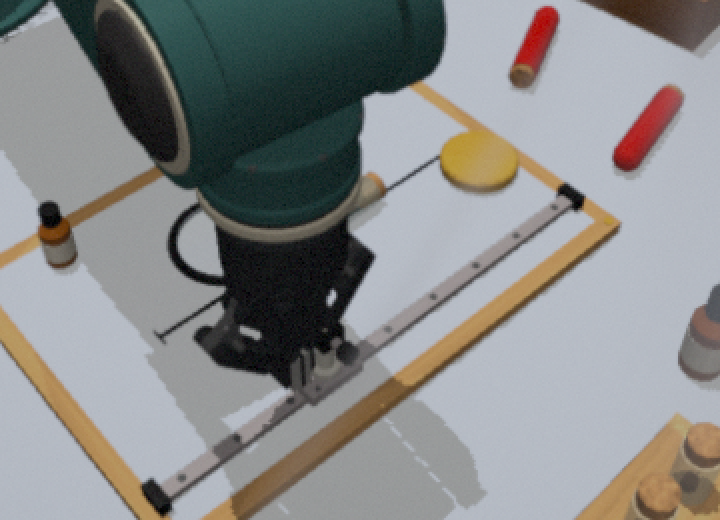

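The fingers push the clamp from behind (320,350) and the carriage follows smoothly. I continue 84 mm.

```bash
python3 -m handwheel '[[[0,4,0,0],[0,8,0,0],[0,13,0,0],[0,18,0,0],[0,23,0,0],[0,28,0,0],[0,33,0,0],[0,38,0,0]]]'
python3 -m handwheel '[[[0,5,0,0],[0,10,0,0],[0,15,0,0],[0,20,0,0],[0,25,0,0],[0,30,0,0],[0,35,0,0],[0,40,0,0]]]'
python3 -m handwheel '[[[0,3,0,0],[0,5,0,0],[0,6,0,0],[0,6,0,0]]]'
python3 - <<'E'
from h import *
shift(108,10,.045)
for c in ('scene','top'):
  im=viewer.get_image(c)
  for n,z in (('lens',.07),('column',.065),('long_tube',.025)):
    for d in viewer.pinpoint(im,n)[:3]:
        a,b=d['pixel'];print(c,n,round(d['p'],2),(to_plate(at_z(im,(b,a),z))*1e3).round(1))
E
```

```text
t: 15.07
eef_pos: [0.6591, -0.0302, 0.0454]
eef_rot: [-180.0, 0.0, 178.0]
force: [1.7, -1.4, 5.4]
gripper_width: -0.0001
grip_force: 2.7
t: 15.73
eef_pos: [0.6605, 0.0097, 0.0454]
eef_rot: [-180.0, 0.0, 178.0]
force: [2.6, -1.8, 4.9]
gripper_width: -0.0002
grip_force: 2.6
t: 16.07
eef_pos: [0.6607, 0.0157, 0.0454]
eef_rot: [180.0, 0.0, 178.0]
force: [2.1, -1.5, 4.4]
gripper_width: -0.0003
grip_force: 2.2
shift [ 0.3 14.5  0.4] roll 0.0 | t 16.07 now plate [108.3  -4.5] z 0.0454 F [ 2.1 -1.5  4.4] w -0.0003
scene long_tube 0.88 [ 99.2 309.7]
scene long_tube 0.82 [-34.1 319.2]
scene long_tube 0.6 [-1.3 32.2]
top column 0.83 [111.8  23.1]
top long_tube 0.83 [-46.1 334.2]
top long_tube 0.79 [ 91.7 310.4]
top long_tube 0.61 [-234.8  294.9]
```

```bash
python3 -m handwheel '[[[0,3,0,0],[0,6,0,0],[0,9,0,0],[0,11,0,0],[0,12,0,0],[0,12,0,0],[0,12,0,0]]]'
python3 -m handwheel '[[[0,-2,0,0],[0,-6,0,0],[0,-15,0,0],[0,-25,-20,0],[0,-30,-60,0],[0,-50,-100,0],[0,-90,-110,0],[0,-130,-110,0]]]'
python3 -m handwheel '[[[0,-35,0,0],[0,-70,0,0],[0,-70,0,0],[0,-70,0,0]]]'
python3 - <<'E'
from h import *
shift(108,10,.045)
for c in ('scene','top'):
  im=viewer.get_image(c)
  if c=='top': cv2.imwrite('pics/t6c.png',cv2.resize(im['img'][110:310,230:500,::-1],None,fx=2.9,fy=2.9,interpolation=cv2.INTER_CUBIC))
  for n,z in (('lens',.07),('column',.065),('long_tube',.025)):
    for d in viewer.pinpoint(im,n)[:3]:
        a,b=d['pixel'];print(c,n,round(d['p'],2),(to_plate(at_z(im,(b,a),z))*1e3).round(1))
E
```

```text
t: 17.05
eef_pos: [0.661, 0.0275, 0.0453]
eef_rot: [180.0, -0.0, 178.0]
force: [2.5, -0.2, 5.0]
gripper_width: -0.0004
grip_force: 2.2
t: 17.72
eef_pos: [0.6574, -0.1037, 0.1599]
eef_rot: [-180.0, 0.3, 178.1]
force: [1.0, -0.4, 0.1]
gripper_width: 0.0004
grip_force: 0.0
t: 18.05
eef_pos: [0.6533, -0.1747, 0.1546]
eef_rot: [180.0, -0.1, 177.8]
force: [0.6, -0.3, -0.7]
gripper_width: -0.0002
grip_force: 0.0
shift [ -0.  205.1 109.6] roll -0.003 | t 18.05 now plate [ 107.5 -195.1] z 0.1546 F [ 0.6 -0.3 -0.7] w -0.0002
scene lens 0.73 [ 3.7 35.7]
scene lens 0.66 [25.3  3.1]
scene column 0.8 [109.1  32.1]
scene column 0.39 [ 34.  -23.6]
scene long_tube 0.77 [-2.2 29.6]
scene long_tube 0.77 [100.8 304.2]
scene long_tube 0.75 [-36.4 321.1]
top column 0.62 [113.4  35.4]
top long_tube 0.94 [ 90.7 316.3]
top long_tube 0.93 [-234.5  293.8]
top long_tube 0.71 [-47.3 336.3]
```

View pics/t6c.png

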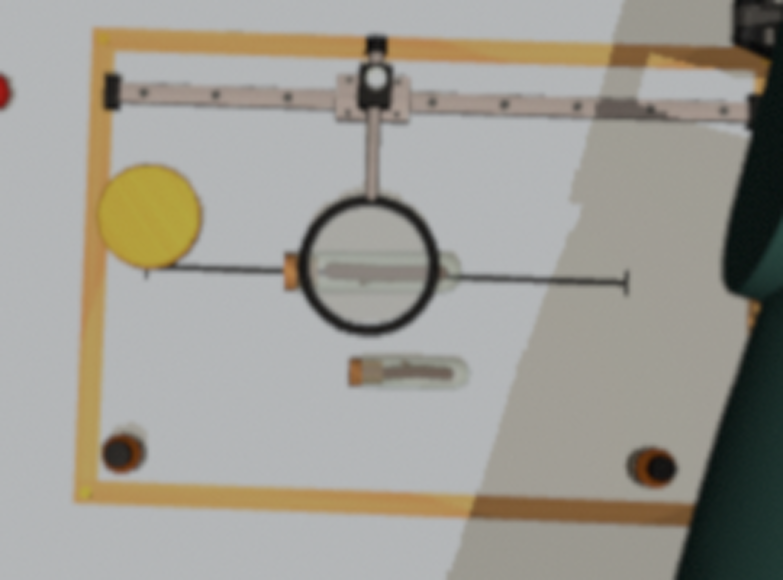

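The lens ring centre, at (370,265), lies over the tube's middle at (372,270). The short tube, lid and bottles are unchanged and the arm is clear, so I hand in.

```bash
python3 -c "
from h import *
print(ticket.hand_in())"
```

```text
the job is handed in; nothing more can be done
None
```

I handed the job in without a verdict coming back: by my last camera measurements the long tube lies about 1 mm off the black line and about 2° from parallel, the lens is within a few millimetres of its middle, and everything else on the plate looks unmoved.

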